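# Throw away the burnt-down altar candle in the pedal bin

### The arm

A 7-joint arm with a two-finger parallel gripper is mounted at the origin on the work surface. World frame = base frame: x ahead of the robot, y to its left, z up, the work surface at z = 0. Lengths are in m, angles in rad, forces in N, time in s.
With the tool pointing down it reaches from about 0.4 to 0.85 m from the base axis. Payload 4.5 kg.
Tool frame: the origin (TCP) lies midway between the tips of the shut fingers; the grasp point (between the pads) lies 19 mm behind it; z points along the fingers, y is the line along which they close (so a half turn about z gives the same grasp; the last joint's range is limited). The gripper opens to 88 mm and grips with 3 to 60 N. Pads are 18 mm wide; open, the fingers measure 123 mm over their backs; the gripper's body (75 mm by 187 mm) begins 45 mm behind the grasp point.
Start: joints at [1.146, 0.689, -0.195, 1.565, 0.157, 0.902, -0.215], TCP at [0.277, -0.56, 0.239] pointing down, gripper open.
Joint ranges: [-3.01, 3.01], [-0.46, 2.08], [-1.47, 1.51], [0.13, 2.56], [-1, 4.14], [0.04, 2.09], [-2.66, 2.66]. Speed limits (rad/s): [2.57, 2.57, 3.14, 3.14, 3.14, 3.14, 3.14].

### API

Orientations are given as a unit quaternion [x, y, z, w].
In Python, from plant import r gives the robot as it stands. The module is installed in compiled form; this text tells all that it offers.
- The arm moves only by the tool step_arm, never from a script. Its argument "series" is a list of rows, each a list of 7 numbers: the shift along the world's x, y, z in mm, then the turn, a rotation vector about the world's x, y, z in rad, then the closure, from 0 (fully open) to 1 (shut). A call has 1 to 20 rows; each row shifts and turns the commanded pose from where the row before left it; what a row does not reach is not made up. A row lasts 1/10 s, in which the tool goes at most 50 mm and 8.59 degrees, less where a joint would pass 70% of its speed; a pose out of reach is approached as far as the arm can. A call is refused whole if a number of a shift passes 50 or a number of a turn 0.15, either way. A call with a gripper value outside its range is refused whole. The fingers move at their own pace and stop on an object; "force" is the grip in N (left out, the last holds). Time passes only in rows, so rows that do not move let the fingers close. It gives the time, the measured TCP pose, the force, the opening and the grip force at its end, in the units of the state.
- r.get_state(): the state, without advancing time (a new reading comes with each control period).
- r.snapshot(name): name is "scene" or "top"; returns (picture, depth): 480x640x3 uint8, blue, green, red; 480x640 float32, m along the optical axis (not along the pixel's ray), 0 where there is no reading.
- r.get_calibration(name): a dict with "intrinsics" (3x3 intrinsics, pixels), "dist_coeffs" ([k1, k2, p1, p2, k3] as OpenCV has them; the pictures are not rectified), "pose" (4x4, takes a point from camera to world coordinates). Camera axes: x right, y up, looking along -z (the intrinsics and any distortion apply to the point x, -y, -z); pixel columns grow to the right and rows downward; lengths in m; the calibration is good to about 2 mm. A picture is of the moment at which its call begins. get_calibration takes no time and is no camera call.
- r.finish_job(): hands the job in; it is judged then, once.
The state is a dict: "clock": time; "q": joint angles; "qd": joint speeds; "joint_torque": joint torques, N m; "tool_pos": TCP position; "eef_rot": TCP orientation; "contact_force": force on the tool from outside, world axes, zero at the start; "moment": the same for the moment, N m; "opening": opening from 0.0 (shut) to 1.0 (fully open); "finger_force": force on a finger pad.
Only numpy, scipy, OpenCV 4.12 (cv2) and the standard library are available. Lean on these libraries where they do the work, as an engineer would, in place of code of your own. Each camera call takes 0.05 s, during which the arm holds its last target. There are 200 camera calls.

### The job

Clear the burnt-down candle off the altar service table: press the pedal of the small bin right down to its stop so that the lid swings over and stays open by itself, let the pedal come up, then put the candle stub into the bin. Leave the lid standing open for the rest of the clearing, and leave the fresh candles, the water bottles and the box of matches standing where they are.

Things in the scene. Friction and masses are not known exactly. Their poses are not given: they have to be found in the camera images.
- bin: small round pedal bin, brushed steel, black base, black rod housing up its back: 170 mm across, rim 200 mm above the table, clear inside 150 mm, inner floor at 30 mm; it does not shift. Origin: centre of its underside. -x points to its front (pedal), +x to its back (lid hinge), z up. 228 mm tall shut; the open lid stands behind the rim, leaning back, its top 390 mm above the table.
- pedal_top (a point): centre of the top of the bin's black tread, at the foot of its front: 70 mm wide (bin's y), 34 mm deep (bin's x), 6 mm thick. It sticks out only 40 mm from the wall, so an upright tool would strike the bin: lean the tool back from the bin, about 35 deg. At rest 107 mm in front of the bin's axis, 47 mm above the table; fully pressed straight below, at 17 mm.
- bin_pedal (a joint): angle of the sprung pedal, rad: 0 at rest (up), 0.28 fully down at its hard stop. Moving it takes about 8 to 13 N at the tread, and it springs back when let go.
- bin_lid (a joint): opening of the bin's domed lid, rad: 0 shut, 1.92 wide open. The pedal pushes it up through a rod; only over the last tenth of the pedal's stroke does it pass its balance point (about 1.5), and then it falls back to 1.92 and stays open; otherwise it falls shut with the pedal.
- stub_center (a point): centre (half-way up, 33 mm above the table) of the burnt-down candle: a loose red wax cylinder 56 mm in diameter, only 66 mm tall, hollow top, black wick, about 0.13 kg. It stands among three fresh candles of the same wax and diameter but 170 mm tall, in any of the four places. z up.
- candle_a: fresh candle, loose, red wax with gilt bands, 56 mm in diameter, 170 mm tall; origin at the centre of its underside
- candle_b: fresh candle, as candle_a
- candle_c: fresh candle, as candle_a
- water_a: full water bottle, loose, 62 mm in diameter, 206 mm tall, beyond the candles and the bin; origin at the centre of its underside
- water_b: water bottle as water_a, to the robot's right
- water_c: water bottle as water_a, to the robot's right
- matches: large box of matches lying flat, loose, 112 x 64 x 22 mm (x, y, z), near the robot; origin at the centre of its underside

How it is judged:
By the outcome, as a careful person would: the job done as asked, in the order asked, and still so for the second after the job is handed in, with the robot touching nothing.
It also fails if it takes over 58 s, if anything falls off the work surface, if the arm or the gripper's body presses on something with over 40 N, if the wrist force passes 120 N, or if a joint passes its speed limit or range.

## Working session

There is one attempt and no reset: what is moved stays moved. The work goes in short steps, Python scripts to look and compute and a tool call to move; the robot and the scene stay as the last step left them, time stands still between calls to the robot, and variables do not carry over. Pictures are saved under pics/ and viewed, at most 10 in all, crops included, and the job is handed in when it is done.

Besides the shell and the picture viewer there is one more tool, called after ">>>" as a command line: name --pt "numbers of a row" for each row, then --argument value for the rest. step_arm: Moves the arm, as the interface text tells. Its arguments: {"type":"object","properties":{"series":{"type":"array"},"force":{"type":"number"}},"required":["series"]}

```bash
mkdir -p pics; cat > h.py <<'E'
import numpy as np, cv2
from plant import r
def snap(n,f):
    im,d=r.snapshot(n); cv2.imwrite(f'pics/{f}.png',im); np.save(f'pics/{f}.npy',d); return im,d
def cloud(n,d):
    c=r.get_calibration(n); K=np.array(c["intrinsics"],float); D=np.array(c["dist_coeffs"],float); T=np.array(c["pose"])
    v,u=np.mgrid[0:480,0:640]
    p=cv2.undistortPoints(np.stack([u,v],-1).reshape(-1,1,2).astype(np.float64),K,D).reshape(480,640,2)
    P=np.stack([p[...,0]*d,-p[...,1]*d,-d],-1)
    W=P@T[:3,:3].T+T[:3,3]; W[d==0]=np.nan; return W
E
python3 - <<'E'
from h import *
for n in("scene","top"):
    im,d=snap(n,n+"0"); c=r.get_calibration(n); print(n,np.round(c["pose"],3).tolist(),c["intrinsics"])
a=cv2.imread('pics/top0.png')
s=r.get_state();print(s["tool_pos"],s["eef_rot"],s["clock"])
E
```

```text
scene [[-0.27, -0.8, 0.535, 1.154], [0.963, -0.217, 0.162, 0.1], [-0.014, 0.559, 0.829, 1.001], [0.0, 0.0, 0.0, 1.0]] [[522.13712135   0.         312.99257775]
 [  0.         522.13712135 236.92390605]
 [  0.           0.           1.        ]]
top [[-0.024, 0.991, -0.13, 0.444], [-0.999, -0.027, -0.017, -0.083], [-0.021, 0.13, 0.991, 1.254], [0.0, 0.0, 0.0, 1.0]] [[457.97764591   0.         325.96327222]
 [  0.         457.97764591 239.794271  ]
 [  0.           0.           1.        ]]
[ 0.27648498 -0.55988433  0.23801034] [ 9.73796796e-01  2.27418400e-01 -2.47180016e-04 -7.80982177e-04] 0.1
```

View pics/scene0.png

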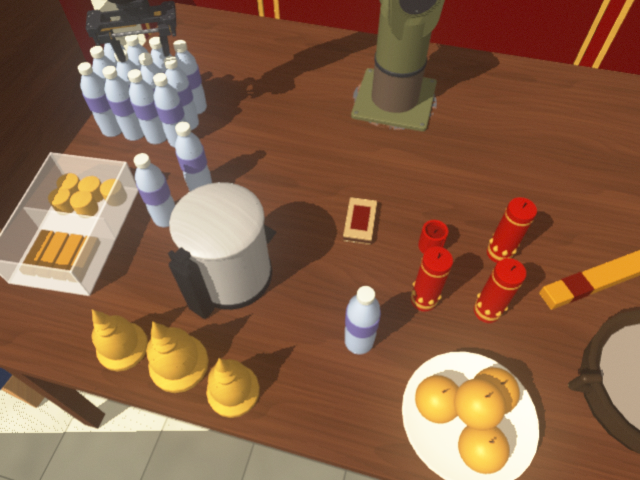

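View pics/top0.png

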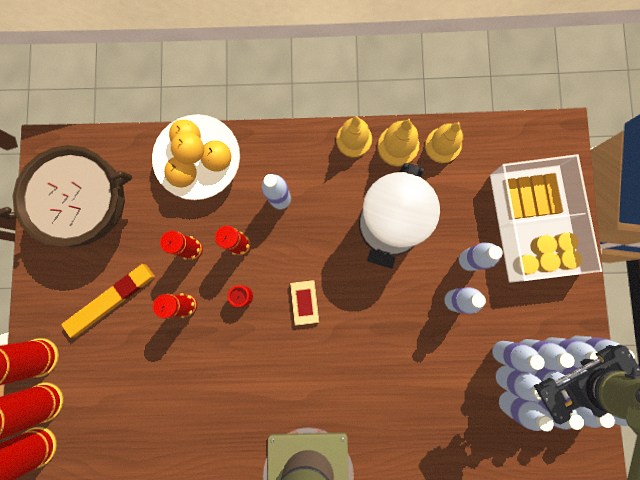

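Top view: stub at (240,296), candle tops at (226,234), (170,243), (163,308), matches at (304,303), bin lid at about (400,212) with its tread at (382,257) facing the robot and the hinge housing at (412,170).

```bash
python3 - <<'E'
from h import *
W=cloud("top",np.load('pics/top0.npy')); S=cloud("scene",np.load('pics/scene0.npy'))
def box(c,p,x0,x1,y0,y1):
    q=c.reshape(-1,3); return q[(q[:,0]>x0)&(q[:,0]<x1)&(q[:,1]>y0)&(q[:,1]<y1)]
for n,(u,v) in dict(stub=(240,296),A=(230,238),B=(170,243),C=(165,308),match=(304,303),lid=(400,212),pedal=(382,257),hous=(413,171),wa=(270,185),wb=(492,253),wc=(474,300)).items(): print(n,W[v,u].round(3))
def fit(pts):
    p=pts[:,:2].astype(np.float32); c,rad=cv2.minEnclosingCircle(p); return np.round(c,4),round(rad,4),len(p)
V=np.concatenate([W.reshape(-1,3),S.reshape(-1,3)])
im=np.concatenate([cv2.imread('pics/top0.png').reshape(-1,3),cv2.imread('pics/scene0.png').reshape(-1,3)]).astype(int)
red=(im[:,2]>100)&(im[:,1]<70)
st=W[296,240]
for nm,Q,i in(("top",W,0),("scene",S,1)):
    q=Q.reshape(-1,3); m=(np.hypot(*(q[:,:2]-st[:2]).T)<.05)&(q[:,2]>.058)&(q[:,2]<.075); print(nm,"stub",fit(q[m]),np.nanmedian(q[m],0))
    l=W[212,400]; m=(np.hypot(*(q[:,:2]-l[:2]).T)<.12)&(q[:,2]>.19)&(q[:,2]<.24); print("lid",fit(q[m]))
    # dark pedal
    m=(np.hypot(*(q[:,:2]-W[257,382][:2]).T)<.06)&(q[:,2]>.035)&(q[:,2]<.06); p=q[m]; print("pedal",len(p),np.median(p,0),cv2.minAreaRect(p[:,:2].astype(np.float32)))
E
python3 -c "
import cv2;a=cv2.imread('pics/top0.png')[150:280,340:460];cv2.imwrite('pics/c.png',cv2.resize(a,None,fx=4,fy=4))"
```

```text
stub [0.46  0.166 0.053]
A [0.597 0.167 0.167]
B [0.588 0.308 0.174]
C [0.435 0.318 0.171]
match [0.437 0.002 0.022]
lid [ 0.638 -0.234  0.227]
pedal [ 0.553 -0.209  0.042]
hous [ 0.737 -0.271  0.21 ]
wa [0.716 0.065 0.203]
wb [ 0.541 -0.441  0.206]
wc [ 0.436 -0.393  0.207]
top stub (array([0.4615, 0.1709]), 0.0281, 156) [0.46055495 0.17183395 0.0642092 ]
lid (array([ 0.6585, -0.2409]), 0.0984, 4715)
pedal 404 [ 0.55237822 -0.20541783  0.04690689] ((0.5578349828720093, -0.20950235426425934), (0.10004562139511108, 0.05354219302535057), 72.22024536132812)
scene stub (array([0.4625, 0.1688]), 0.0296, 264) [0.46265424 0.1687677  0.06487955]
lid (array([ 0.6589, -0.2438]), 0.0972, 6083)
pedal 131 [ 0.55363513 -0.18466779  0.04890377] ((0.5520293116569519, -0.1828422248363495), (0.04538340866565704, 0.024290505796670914), 26.456390380859375)
```

View pics/c.png

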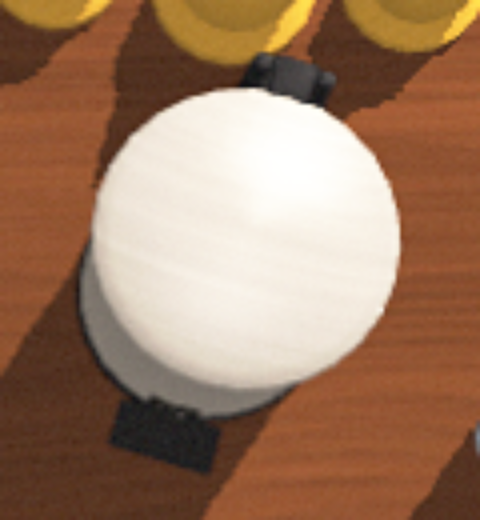

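```bash
python3 - <<'E'
from h import *
from scipy.optimize import least_squares
c=r.get_calibration("top");K=np.array(c["intrinsics"],float);D=np.array(c["dist_coeffs"],float);T=np.array(c["pose"])
def px(u,v,z):
    p=cv2.undistortPoints(np.array([[[u,v]]],float),K,D)[0,0]; d=T[:3,:3]@[p[0],-p[1],-1]; s=(z-T[2,3])/d[2]; return (T[:3,3]+s*d).round(4)
for q in[(118,400),(218,430),(210,472),(110,440)]: print(px(340+q[0]/4-.4,150+q[1]/4-.4,.047))
print("hous",px(340+291/4,150+75/4,.21))
for n in("top","scene"):
    q=cloud(n,np.load(f'pics/{n}0.npy')).reshape(-1,3)
    m=(np.hypot(*(q[:,:2]-[.65,-.237]).T)<.084)&(q[:,2]>.207)&(q[:,2]<.24);p=q[m]
    s=least_squares(lambda a:np.linalg.norm(p-a[:3],axis=1)-a[3],[.64,-.24,.1,.12],loss='soft_l1',f_scale=.003).x; print(n,s.round(4))
E
```

```text
[ 0.5731 -0.1748  0.047 ]
[ 0.5515 -0.2398  0.047 ]
[ 0.524  -0.2333  0.047 ]
[ 0.5468 -0.1686  0.047 ]
hous [ 0.7426 -0.2707  0.21  ]
top [ 0.6485 -0.2399 -0.044   0.2716]
scene [ 0.6501 -0.2437 -0.0324  0.2617]
```

>>> step_arm --pt "0 0 25 0 0 -0.128 1" --pt "0 0 35 0 0 -0.128 1" --pt "10 20 30 0 0 -0.128 1" --pt "20 40 0 0 0 -0.128 1" --pt "20 45 0 0 0 -0.128 1" --pt "20 45 0 0 0 -0.126 1" --pt "20 45 0 0 0 0 1" --pt "20 45 0 0 0 0 1" --pt "10 45 0 0 0 0 1" --pt "0 40 0 0 0 0 1" --pt "0 0 0 0 0 0 1"

```text
clock: 1.2
tool_pos: [0.3972, -0.2292, 0.3285]
eef_rot: [0.989, -0.148, -0.001, -0.002]
contact_force: [-0.3, -0.1, -0.3]
opening: 0.028
finger_force: 0.0
```

>>> step_arm --pt "0 15 0 -0.04 -0.115 0 1" --pt "0 15 0 -0.04 -0.115 0 1" --pt "0 15 0 -0.04 -0.115 0 1" --pt "0 15 0 -0.04 -0.115 0 1" --pt "0 15 0 -0.04 -0.115 0 1" --pt "0 0 0 0 0 -0.03 1" --pt "20 -7 -30 0 0 0 1" --pt "27 -9 -40 0 0 0 1" --pt "27 -9 -40 0 0 0 1" --pt "27 -9 -40 0 0 0 1" --pt "20 -7 -30 0 0 0 1" --pt "20 -7 -30 0 0 0 1" --pt "0 0 0 0 0 0 1"

```text
clock: 2.5
tool_pos: [0.5235, -0.2273, 0.2275]
eef_rot: [0.963, -0.166, 0.207, 0.052]
contact_force: [-0.0, -0.2, 0.9]
opening: 0.007
finger_force: 0.0
```

```bash
python3 - <<'E'
from h import *
from scipy.spatial.transform import Rotation as R
s=r.get_state(); print(s["tool_pos"],R.from_quat(s["eef_rot"]).as_matrix().round(3).tolist(),s["q"])
im,d=snap("scene","s1"); cv2.imwrite('pics/s1c.png',cv2.resize(im[100:330,120:340],None,fx=2.5,fy=2.5))
E
```

```text
[ 0.52354141 -0.22734999  0.22753648] [[0.86, -0.34, 0.381], [-0.297, -0.94, -0.169], [0.415, 0.032, -0.909]] [ 0.28822193  0.52560705  0.02013068  2.16769298  1.05414992  0.04305456
 -2.65349091]
```

View pics/s1c.png

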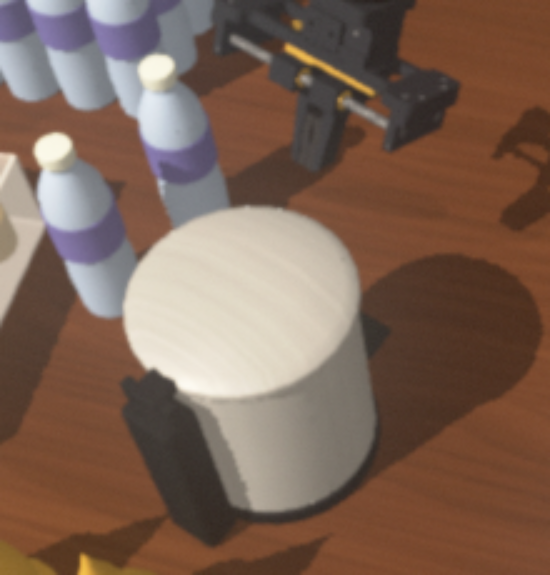

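The tool tilted only about 25 deg: joint 6 and joint 7 sit at their limits. I'll fit a kinematic model to find a reachable posture.

```bash
cat > kin.py <<'E'
import numpy as np, itertools
from scipy.spatial.transform import Rotation as R
from scipy.optimize import least_squares
ax='zyzyzyz'
lo=np.array([-3.01,-.46,-1.47,.13,-1,.04,-2.66]);hi=np.array([3.01,2.08,1.51,2.56,4.14,2.09,2.66])
def fk(q,sg,L,off=0):
    M=R.identity();p=np.array([0,0,L[0]],float)
    for i in range(7):
        M=M*R.from_euler(ax[i],sg[i]*q[i])
        if i in(1,3,5): p=p+M.apply([L[4] if i==1 else L[5] if i==3 else 0,0,L[(i+1)//2]])
    return p,M*R.from_euler('z',off)
E
python3 - <<'E'
from h import *; from kin import *
s=r.get_state()
S=[(np.array([1.146,.689,-.195,1.565,.157,.902,-.215]),np.array([.277,-.56,.239]),R.from_quat([.9738,.2274,-.00025,-.00078])),
   (np.array(s["q"]),np.array(s["tool_pos"]),R.from_quat(s["eef_rot"]))]
out=[]
for sg in itertools.product([1,-1],repeat=7):
    for off in(0,np.pi/2,np.pi,-np.pi/2):
        e=sum((fk(q,sg,[0]*6,off)[1].inv()*o).magnitude() for q,p,o in S); out.append((e,sg,off))
out.sort(key=lambda t:t[0])
for e,sg,off in out[:4]:
    f=lambda L:np.concatenate([fk(q,sg,L,off)[0]-p for q,p,o in S]+[.001*(L-np.array([.3,.4,.4,.3,0,0]))])
    w=least_squares(f,[.3,.4,.4,.3,0,0]); print(round(e,4),sg,off,w.x.round(4),w.fun[:6].round(4))
E
```

```text
0.0027 (-1, 1, -1, 1, -1, 1, -1) 1.5707963267948966 [-2.2267  2.9203  0.1097  1.1744 -1.9391 -0.2851] [ 0.0001  0.0001 -0.      0.0001  0.0002  0.    ]
0.4309 (-1, 1, 1, 1, -1, 1, -1) 1.5707963267948966 [-17.079   12.8317  -2.7504   2.1322  -9.0709  -2.5929] [-0.0004  0.0001 -0.0003  0.0025  0.0078  0.0004]
0.8597 (-1, -1, -1, -1, -1, -1, -1) 1.5707963267948966 [ 2.6119 -2.8989 -0.1094 -1.1832 -1.8857 -0.2416] [ 0.0001  0.0001  0.      0.0001  0.0003 -0.    ]
1.2293 (-1, 1, 1, 1, -1, 1, 1) 1.5707963267948966 [-17.079   12.8317  -2.7504   2.1322  -9.0709  -2.5929] [-0.0004  0.0001 -0.0003  0.0025  0.0078  0.0004]
```

```bash
cat >> kin.py <<'E'
SG=(-1,1,-1,1,-1,1,-1);OFF=np.pi/2
def ik(p,o,L,q0):
    best=None
    rng=np.random.default_rng(0)
    for k in range(25):
        x0=q0 if k==0 else rng.uniform(lo,hi)
        def f(q):
            a,b=fk(q,SG,L,OFF); return np.r_[(a-p)*10,(b.inv()*o).as_rotvec()*3,.002*(q-q0)]
        w=least_squares(f,np.clip(x0,lo+.01,hi-.01),bounds=(lo+.005,hi-.005))
        if best is None or w.cost<best.cost: best=w
    a,b=fk(best.x,SG,L,OFF); return best.x,np.linalg.norm(a-p),(b.inv()*o).magnitude()
E
python3 - <<'E'
from h import *; from kin import *
s=r.get_state()
S=[(np.array([1.146,.689,-.195,1.565,.157,.902,-.215]),np.array([.2765,-.5599,.239])),(np.array(s["q"]),np.array(s["tool_pos"]))]
w=least_squares(lambda L:np.concatenate([fk(q,SG,np.r_[L,0,0],OFF)[0]-p for q,p in S]),[.3,.4,.4,.3]); L=np.r_[w.x,0,0];print(L.round(4),w.fun.round(4))
np.save('L.npy',L)
bx=np.array([.945,-.326,0]);
for tilt in(25,30,35):
  for yaw in(-110,-90,-60,-30,0,30,60,90,110,180):
    z=np.sin(np.radians(tilt))*bx-np.array([0,0,np.cos(np.radians(tilt))]); by=np.array([.326,.945,0])
    y=-by; x=np.cross(y,z); o=R.from_matrix(np.c_[x,y,z])*R.from_euler('z',yaw,degrees=True)
    res=[]
    for zz in(.10,.02):
        q,e,a=ik(np.array([.553,-.207,zz]),o,L,np.array(s["q"])); res+=[round(e*1e3,1),round(a,3)]
    print(tilt,yaw,res,q.round(2))
E
```

```text
[0.2018 0.6494 0.2711 0.308  0.     0.    ] [ 0.0268  0.0173 -0.0118  0.0172  0.0451  0.0118]
25 -110 [np.float64(0.0), 0.0, np.float64(0.0), 0.0] [ 0.56  1.04 -0.55  2.46  2.54  0.87 -2.23]
25 -90 [np.float64(0.0), 0.0, np.float64(0.0), 0.0] [ 0.58  1.05 -0.61  2.46  2.48  0.9  -2.53]
25 -60 [np.float64(0.0), 0.0, np.float64(0.0), 0.0] [ 0.73  1.26 -1.33  2.46  1.95  1.39 -2.66]
25 -30 [np.float64(0.0), 0.0, np.float64(0.0), 0.0] [0.19 1.03 0.5  2.46 3.73 0.86 1.61]
25 0 [np.float64(0.0), 0.0, np.float64(0.0), 0.0] [0.22 1.02 0.41 2.46 3.64 0.83 1.17]
25 30 [np.float64(0.0), 0.0, np.float64(0.0), 0.0] [0.25 1.01 0.31 2.46 3.53 0.79 0.74]
25 60 [np.float64(0.0), 0.0, np.float64(0.0), 0.0] [0.29 1.   0.2  2.46 3.4  0.77 0.33]
25 90 [np.float64(0.0), 0.0, np.float64(0.0), 0.0] [ 0.34  0.99  0.08  2.46  3.26  0.75 -0.07]
25 110 [np.float64(0.0), 0.0, np.float64(0.0), 0.0] [ 0.37  0.99 -0.    2.46  3.16  0.75 -0.33]
25 180 [np.float64(0.0), 0.0, np.float64(0.0), 0.0] [ 0.47  1.   -0.29  2.46  2.81  0.78 -1.25]
30 -110 [np.float64(0.0), 0.0, np.float64(2.4), 0.008] [ 0.55  1.08 -0.57  2.5
[... 1123 characters left out ...]
18 1.1  0.58 2.55 3.7  1.14 2.19]
35 -30 [np.float64(4.5), 0.015, np.float64(15.6), 0.05] [0.21 1.08 0.49 2.55 3.62 1.11 1.73]
35 0 [np.float64(4.5), 0.015, np.float64(15.6), 0.05] [0.24 1.07 0.39 2.55 3.54 1.08 1.27]
35 30 [np.float64(4.5), 0.015, np.float64(15.6), 0.05] [0.27 1.06 0.29 2.55 3.44 1.05 0.83]
35 60 [np.float64(4.5), 0.015, np.float64(15.6), 0.05] [0.31 1.05 0.18 2.55 3.34 1.04 0.4 ]
35 90 [np.float64(4.5), 0.015, np.float64(15.6), 0.05] [ 0.35  1.05  0.06  2.55  3.22  1.02 -0.03]
35 110 [np.float64(4.5), 0.015, np.float64(15.6), 0.05] [ 0.38  1.05 -0.02  2.55  3.15  1.02 -0.31]
35 180 [np.float64(4.5), 0.015, np.float64(15.6), 0.05] [ 0.47  1.06 -0.31  2.55  2.87  1.05 -1.3 ]
```

>>> step_arm --pt "-15 7 35 0 0 0 1" --pt "-20 7 35 -0.05 0.02 0.13 1" --pt "-20 7 35 -0.05 0.02 0.13 1" --pt "0 0 0 -0.05 0.02 0.13 1" --pt "0 0 0 -0.05 0.02 0.13 1" --pt "0 0 0 -0.05 0.02 0.13 1" --pt "0 0 0 -0.05 0.02 0.13 1" --pt "0 0 0 -0.05 0.02 0.13 1" --pt "0 0 0 -0.05 0.02 0.13 1" --pt "0 0 0 -0.05 0.02 0.13 1" --pt "0 0 0 -0.05 0.02 0.13 1" --pt "0 0 0 -0.05 0.02 0.13 1"

```text
clock: 3.75
tool_pos: [0.4755, -0.2103, 0.3155]
eef_rot: [0.814, 0.544, 0.129, 0.157]
contact_force: [0.1, -0.2, -0.3]
opening: 0.005
finger_force: 0.0
```

```bash
cat > st.py <<'E'
from h import *; import json
from scipy.spatial.transform import Rotation as R
s=r.get_state(); M=R.from_quat(s["eef_rot"]).as_matrix()
print("q",np.round(s["q"],2),"p",np.round(s["tool_pos"],4),"\nx",M[:,0].round(3),"y",M[:,1].round(3),"z",M[:,2].round(3),"F",np.round(s["contact_force"],1),s["clock"])
open('log.txt','a').write(json.dumps([list(map(float,s[k])) for k in("q","tool_pos","eef_rot")])+"\n")
E
python3 st.py
```

```text
q [ 1.04  0.44 -1.    2.12  0.95  0.53 -1.02] p [ 0.4755 -0.2103  0.3155] 
x [0.374 0.926 0.039] y [ 0.846 -0.359  0.396] z [ 0.381 -0.115 -0.918] F [ 0.1 -0.2 -0.3] 3.75
```

>>> step_arm --pt "0 0 0 -0.05 0.02 0.13 1" --pt "0 0 0 -0.05 0.02 0.13 1" --pt "0 0 0 -0.05 0.02 0.13 1" --pt "0 0 0 -0.05 0.02 0.13 1" --pt "0 0 0 -0.05 0.02 0.13 1" --pt "0 0 0 -0.05 0.02 0.13 1" --pt "0 0 0 -0.05 0.02 0.13 1" --pt "0 0 0 -0.05 0.02 0.13 1" --pt "0 0 0 -0.05 0.02 0.13 1" --pt "0 0 0 -0.05 0.02 0.13 1" --pt "0 0 0 -0.05 0.02 0.13 1"

```text
clock: 4.85
tool_pos: [0.4756, -0.2104, 0.3152]
eef_rot: [0.205, 0.963, -0.024, 0.175]
contact_force: [-0.2, 0.9, -0.4]
opening: 0.006
finger_force: 0.0
```

```bash
python3 st.py
```

```text
q [ 1.17  0.62 -1.37  2.07  1.08  0.87  0.38] p [ 0.4756 -0.2104  0.3152] 
x [-0.855  0.386 -0.346] y [0.403 0.915 0.026] z [ 0.327 -0.117 -0.938] F [-0.2  0.9 -0.4] 4.85
```

>>> step_arm --pt "0 0 0 -0.123 0.042 0 1" --pt "0 0 0 -0.123 0.042 0 1"

```text
clock: 5.05
tool_pos: [0.4754, -0.2124, 0.316]
eef_rot: [0.185, 0.958, -0.152, 0.159]
contact_force: [0.5, 0.8, -1.0]
opening: 0.006
finger_force: 0.0
```

```bash
python3 st.py
python3 - <<'E'
import json
from kin import *
S=[(np.array(a),np.array(b)) for a,b,c in map(json.loads,open('log.txt'))]
S+=[(np.array([1.146,.689,-.195,1.565,.157,.902,-.215]),np.array([.2765,-.5599,.239])),(np.array([.28822193,.52560705,.02013068,2.16769298,1.05414992,.04305456,-2.65349091]),np.array([.52354,-.22735,.22754])),]
def pos(q,v):
    M=R.identity();p=np.array([0,0,v[0]]);k=1
    for i in range(7):
        M=M*R.from_euler(ax[i],SG[i]*q[i])
        if i in(0,1,3,5): 
            n=2 if i==0 else 3
            p=p+M.apply(np.r_[v[k:k+n],[0]*(3-n)]);k+=n
    return p
v0=np.array([.3,0,0,0,0,.4,0,0,.4,0,0,.3]);wt=np.array([1]+[3]*2+[3,3,1]*3)*.01
w=least_squares(lambda v:np.concatenate([pos(q,v)-p for q,p in S]+[wt*(v-v0)]),v0)
print(w.x.round(3));print(w.fun[:3*len(S)].round(3))
E
```

```text
q [ 0.92  0.56 -1.22  2.09  1.18  1.04  0.23] p [ 0.4754 -0.2124  0.316 ] 
x [-0.881  0.306 -0.361] y [ 0.403  0.885 -0.232] z [ 0.248 -0.35  -0.903] F [ 0.5  0.8 -1. ] 5.05
[ 0.347  0.    -0.009 -0.    -0.009  0.562 -0.001 -0.027  0.344 -0.
 -0.001  0.326]
[ 0. -0. -0. -0.  0.  0. -0.  0.  0. -0.  0.  0.  0.  0. -0.]
```

```bash
cat >> kin.py <<'E'
V=np.array([.347,0,-.009,0,-.009,.562,-.001,-.027,.344,0,-.001,.326])
def fk(q,sg=SG,L=None,off=OFF):
    M=R.identity();p=np.array([0,0,V[0]]);k=1
    for i in range(7):
        M=M*R.from_euler(ax[i],SG[i]*q[i])
        if i in(0,1,3,5):
            n=2 if i==0 else 3
            p=p+M.apply(np.r_[V[k:k+n],[0]*(3-n)]);k+=n
    return p,M*R.from_euler('z',OFF)
E
python3 - <<'E'
import json
from kin import *
q0=np.array(json.loads(open('log.txt').readlines()[-1])[0])
bx=np.array([.945,-.326,0]);by=np.array([.326,.945,0])
for tilt in(25,30,35):
  for sgn in(1,-1):
    t=np.radians(tilt);z=np.sin(t)*bx-np.array([0,0,np.cos(t)]);y=sgn*by;o=R.from_matrix(np.c_[np.cross(y,z),y,z])
    for p in([.553,-.207,.10],[.553,-.207,.02],[.47,-.178,.22]):
        q,e,a=ik(np.array(p),o,None,q0); print(tilt,sgn,p,round(e*1e3,1),round(a,3),q.round(2))
E
```

```text
25 1 [0.553, -0.207, 0.1] 0.0 0.0 [ 0.92  1.11 -1.2   2.18  1.87  1.03 -0.14]
25 1 [0.553, -0.207, 0.02] 0.0 0.0 [ 0.9   1.3  -1.17  2.18  2.05  1.13 -0.2 ]
25 1 [0.47, -0.178, 0.22] 0.0 0.0 [ 1.02  0.79 -1.33  2.33  1.61  0.91 -0.14]
25 -1 [0.553, -0.207, 0.1] 0.0 0.0 [ 0.46  0.82 -0.32  2.2   2.43  0.38  2.26]
25 -1 [0.553, -0.207, 0.02] 0.0 0.0 [ 0.51  1.   -0.4   2.2   2.53  0.57  2.21]
25 -1 [0.47, -0.178, 0.22] 0.0 0.0 [ 0.36  0.48 -0.16  2.36  2.42  0.18  2.21]
30 1 [0.553, -0.207, 0.1] 0.0 0.0 [ 0.93  1.17 -1.26  2.25  2.01  1.15 -0.24]
30 1 [0.553, -0.207, 0.02] 0.0 0.0 [ 0.92  1.36 -1.21  2.25  2.19  1.25 -0.27]
30 1 [0.47, -0.178, 0.22] 0.0 0.0 [ 1.02  0.85 -1.41  2.42  1.75  1.03 -0.3 ]
30 -1 [0.553, -0.207, 0.1] 0.0 0.0 [ 0.56  0.86 -0.48  2.27  2.47  0.6   2.26]
30 -1 [0.553, -0.207, 0.02] 0.0 0.0 [ 0.55  1.05 -0.46  2.27  2.61  0.76  2.15]
30 -1 [0.47, -0.178, 0.22] 0.0 0.0 [ 0.67  0.55 -0.65  2.43  2.18  0.49  2.43]
35 1 [0.553, -0.207, 0.1] 0.0 0.0 [ 0.94  1.23 -1.29  2.33  2.14  1.27 -0.32]
35 1 [0.553, -0.207, 0.02] 0.0 0.0 [ 0.92  1.42 -1.23  2.31  2.31  1.36 -0.33]
35 1 [0.47, -0.178, 0.22] 0.0 0.0 [ 1.01  0.9  -1.46  2.5   1.87  1.16 -0.43]
35 -1 [0.553, -0.207, 0.1] 0.0 0.0 [ 0.59  0.91 -0.55  2.34  2.56  0.79  2.18]
35 -1 [0.553, -0.207, 0.02] 0.0 0.0 [ 0.56  1.1  -0.48  2.33  2.71  0.94  2.08]
35 -1 [0.47, -0.178, 0.22] 0.0 0.0 [ 0.72  0.61 -0.78  2.51  2.3   0.7   2.3 ]
```

```bash
python3 - <<'E'
import json
from kin import *
q0,p0,o0=map(np.array,json.loads(open('log.txt').readlines()[-1]))
bx=np.array([.945,-.326,0]);by=np.array([.326,.945,0])
t=np.radians(35);z=np.sin(t)*bx-np.array([0,0,np.cos(t)]);y=by;o=R.from_matrix(np.c_[np.cross(y,z),y,z])
print((o*R.from_quat(o0).inv()).as_rotvec())
q=q0
for p in([.50,-.19,.30],[.5,-.19,.17],[.553,-.207,.09]):
    q,e,a=ik(np.array(p),o,None,q);print(p,e,a,q.round(2))
E
```

```text
[ 0.13153332 -0.29991357  0.12099964]
[0.5, -0.19, 0.3] 1.3552177867913445e-07 8.793683901043013e-07 [ 1.11  0.68 -1.43  2.3   1.65  0.88 -0.14]
[0.5, -0.19, 0.17] 1.6231136249035573e-07 8.117958775390787e-07 [ 0.95  1.02 -1.34  2.46  2.02  1.2  -0.44]
[0.553, -0.207, 0.09] 4.133795596876594e-08 1.0813839424415196e-07 [ 0.91  1.21 -1.22  2.33  2.19  1.23 -0.38]
```

>>> step_arm --pt "8 7 -5 0.044 -0.1 0.04 1" --pt "8 8 -5 0.044 -0.1 0.04 1" --pt "8 7 -6 0.044 -0.1 0.04 1" --pt "0 0 -30 0 0 0 1" --pt "0 0 -35 0 0 0 1" --pt "0 0 -35 0 0 0 1" --pt "0 0 -30 0 0 0 1" --pt "0 0 0 0 0 0 1"

```text
clock: 5.85
tool_pos: [0.4982, -0.1879, 0.1655]
eef_rot: [0.156, 0.942, -0.046, 0.292]
contact_force: [-0.1, -0.5, 0.4]
opening: 0.005
finger_force: 0.0
```

```bash
python3 st.py
```

```text
q [ 0.9   0.94 -1.19  2.46  2.09  1.06 -0.53] p [ 0.4982 -0.1879  0.1655] 
x [-0.781  0.267 -0.565] y [0.321 0.947 0.003] z [ 0.536 -0.179 -0.825] F [-0.1 -0.5  0.4] 5.85
```

>>> step_arm --pt "15 -5 -22 0 0 0 1" --pt "15 -5 -22 0 0 0 1" --pt "13 -5 -22 0 0 0 1" --pt "12 -4 -22 0 0 0 1" --pt "0 0 0 0 0 0 1"

```text
clock: 6.35
tool_pos: [0.5564, -0.2088, 0.0813]
eef_rot: [0.157, 0.941, -0.048, 0.296]
contact_force: [-1.0, 0.1, 1.5]
opening: 0.009
finger_force: 0.0
```

```bash
python3 st.py; python3 - <<'E'
from h import *
im,d=snap("top","t2"); im2,_=snap("scene","s2")
a=cv2.resize(im[150:300,330:480],None,fx=2.6,fy=2.6);b=cv2.resize(im2[100:330,130:360],(390,390)); cv2.imwrite('pics/c2.png',np.hstack([a,b]))
E
```

```text
q [ 0.87  1.16 -1.08  2.31  2.25  1.12 -0.47] p [ 0.5564 -0.2088  0.0813] 
x [-0.776  0.268 -0.572] y [0.325 0.946 0.003] z [ 0.541 -0.183 -0.821] F [-1.   0.1  1.5] 6.35
```

View pics/c2.png

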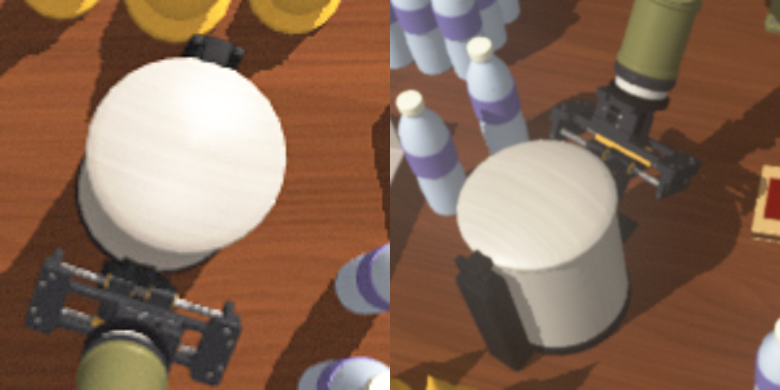

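The tool is square over the tread, with bottles clear. Pressing.

>>> step_arm --pt "-2 0 -10 0 0 0 1" --pt "0 0 -10 0 0 0 1" --pt "0 0 -10 0 0 0 1" --pt "0 0 0 0 0 0 1"

```text
clock: 6.85
tool_pos: [0.5537, -0.2069, 0.051]
eef_rot: [0.156, 0.941, -0.047, 0.296]
contact_force: [-2.2, -1.0, 8.2]
opening: 0.001
finger_force: 3.8
```

>>> step_arm --pt "0 0 -6 0 0 0 1" --pt "0 0 -6 0 0 0 1" --pt "0 0 -6 0 0 0 1" --pt "0 0 0 0 0 0 1"

```text
clock: 7.25
tool_pos: [0.5528, -0.2062, 0.0329]
eef_rot: [0.155, 0.942, -0.046, 0.295]
contact_force: [-3.5, 1.5, 6.0]
opening: 0.005
finger_force: 3.1
```

>>> step_arm --pt "0 0 -4 0 0 0 1" --pt "0 0 -4 0 0 0 1" --pt "0 0 0 0 0 0 1"

```text
clock: 7.55
tool_pos: [0.5531, -0.2062, 0.0253]
eef_rot: [0.155, 0.941, -0.046, 0.296]
contact_force: [-4.0, 0.5, 7.0]
opening: 0.005
finger_force: 3.6
```

>>> step_arm --pt "0 0 -3 0 0 0 1" --pt "0 0 -2 0 0 0 1" --pt "0 0 0 0 0 0 1"

```text
clock: 7.85
tool_pos: [0.5533, -0.2062, 0.0219]
eef_rot: [0.155, 0.941, -0.046, 0.297]
contact_force: [-8.5, -0.0, 18.1]
opening: 0.006
finger_force: 9.1
```

>>> step_arm --pt "0 0 -2 0 0 0 1" --pt "0 0 0 0 0 0 1"

```text
clock: 8.05
tool_pos: [0.5534, -0.2061, 0.0213]
eef_rot: [0.154, 0.941, -0.047, 0.298]
contact_force: [-14.3, 0.4, 27.5]
opening: 0.005
finger_force: 14.1
```

```bash
python3 st.py; python3 - <<'E'
from h import *
im,d=snap("scene","s3"); W=cloud("scene",d); q=W.reshape(-1,3); q=q[np.hypot(q[:,0]-.65,q[:,1]+.24)<.15]; print("max z",np.nanpercentile(q[:,2],99.5))
cv2.imwrite('pics/c3.png',cv2.resize(im[60:360,80:400],None,fx=1.8,fy=1.8))
E
```

```text
q [ 0.85  1.3  -1.03  2.32  2.39  1.21 -0.5 ] p [ 0.5534 -0.2061  0.0213] 
x [-0.775  0.262 -0.575] y [0.318 0.948 0.004] z [ 0.546 -0.18  -0.818] F [-14.3   0.4  27.5] 8.05
max z 0.27157556057145754
```

View pics/c3.png

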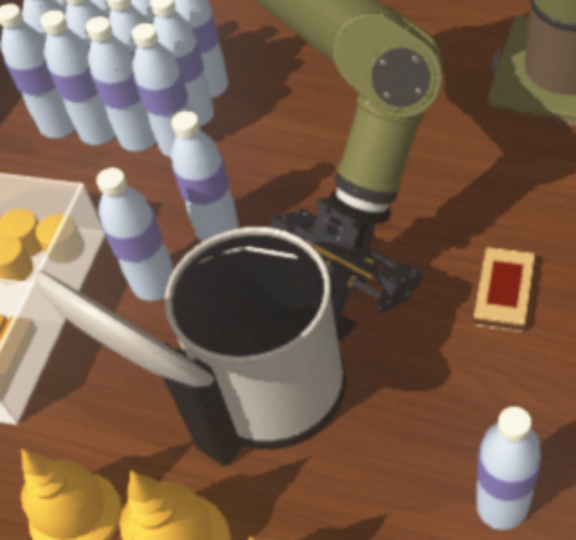

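The lid is over and open behind the rim, and the pedal is at its stop (27 N). Now letting the pedal up and retreating.

>>> step_arm --pt "0 0 0 0 0 0 1" --pt "0 0 5 0 0 0 1" --pt "0 0 7 0 0 0 1" --pt "0 0 10 0 0 0 1" --pt "0 0 10 0 0 0 1" --pt "-10 3 18 0 0 0 1" --pt "-20 7 30 0 0 0 1" --pt "-20 7 30 0 0 0 1" --pt "-10 6 40 0 0 0 1" --pt "0 10 45 0.04 0.115 0 1" --pt "0 20 45 0.04 0.115 0 0.5" --pt "0 30 30 0.04 0.115 0 0" --pt "0 30 0 0.04 0.115 0 0" --pt "0 30 0 0.04 0.115 0 0" --pt "0 0 0 0 0 0 0"

```text
clock: 9.6
tool_pos: [0.4875, -0.1048, 0.2279]
eef_rot: [0.156, 0.985, -0.032, 0.065]
contact_force: [0.3, -0.5, -0.4]
opening: 0.436
finger_force: 0.0
```

```bash
python3 st.py; python3 - <<'E'
from h import *
im,d=snap("top","t4"); W=cloud("top",d); q=W.reshape(-1,3)
for n,c,z0,z1 in(("stub",(.462,.17),.055,.075),("A",(.597,.167),.16,.18),("C",(.435,.318),.16,.18),("B",(.588,.308),.16,.18)):
    m=(np.hypot(*(q[:,:2]-c).T)<.045)&(q[:,2]>z0)&(q[:,2]<z1); print(n,m.sum(),cv2.minEnclosingCircle(q[m][:,:2].astype(np.float32)) if m.sum() else 0)
cv2.imwrite('pics/t4c.png',im[100:400,130:530])
E
```

```text
q [ 0.75  0.72 -1.15  2.05  1.02  0.94  0.29] p [ 0.4875 -0.1048  0.2279] 
x [-0.943  0.304 -0.138] y [ 0.312  0.949 -0.043] z [ 0.118 -0.083 -0.989] F [ 0.3 -0.5 -0.4] 9.6
stub 189 ((0.4610576629638672, 0.17038409411907196), 0.028388746082782745)
A 412 ((0.6012961268424988, 0.17687824368476868), 0.028045864775776863)
C 463 ((0.4393394887447357, 0.32122236490249634), 0.02882939577102661)
B 423 ((0.5931956768035889, 0.3074696958065033), 0.028234288096427917)
```

View pics/t4c.png

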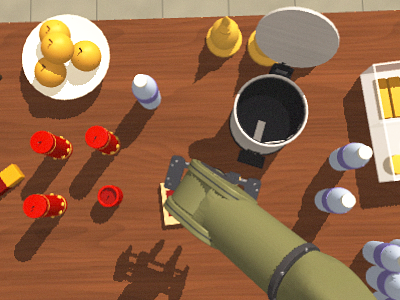

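Lid stands open, pedal is up, stub untouched at crop (110,196). Moving over the stub.

>>> step_arm --pt "-2 25 15 0.083 0.118 0 0" --pt "-3 40 15 0 0 0 0" --pt "-3 45 0 0 0 0 0" --pt "-4 45 0 0 0 0 0" --pt "-4 45 0 0 0 0 0" --pt "-4 45 0 0 0 0 0" --pt "-5 30 0 0 0 0 0" --pt "0 0 0 0 0 0 0" --pt "0 0 0 0 0 0 0"

```text
clock: 10.55
tool_pos: [0.4588, 0.1649, 0.2558]
eef_rot: [0.157, 0.988, -0.005, -0.001]
contact_force: [-0.5, -0.3, 0.2]
opening: 1.0
finger_force: 0.0
```

```bash
python3 st.py
```

```text
q [ 0.22  0.71 -1.15  1.92  0.77  1.05 -0.01] p [0.4588 0.1649 0.2558] 
x [-0.951  0.31  -0.   ] y [ 0.31   0.951 -0.01 ] z [-0.003 -0.009 -1.   ] F [-0.5 -0.3  0.2] 10.55
```

>>> step_arm --pt "3 5 -30 0 0 0 0" --pt "0 0 -40 0 0 0 0" --pt "0 0 -40 0 0 0 0" --pt "0 0 -40 0 0 0 0" --pt "0 0 -40 0 0 0 0" --pt "0 0 0 0 0 0 0"

```text
clock: 11.15
tool_pos: [0.46, 0.1664, 0.0624]
eef_rot: [0.158, 0.987, -0.007, -0.004]
contact_force: [-1.2, -0.7, 0.3]
opening: 1.003
finger_force: 0.0
```

>>> step_arm --pt "0 0 -20 0 0 0 0" --pt "0 0 -20 0 0 0 0" --pt "0 0 0 0 0 0 0"

```text
clock: 11.45
tool_pos: [0.4622, 0.1692, 0.0264]
eef_rot: [0.158, 0.987, -0.004, -0.001]
contact_force: [-1.0, -1.2, 0.2]
opening: 1.001
finger_force: 0.0
```

>>> step_arm --pt "0 0 0 0 0 0 1" --pt "0 0 0 0 0 0 1" --pt "0 0 0 0 0 0 1" --pt "0 0 0 0 0 0 1" --pt "0 0 0 0 0 0 1" --pt "0 0 0 0 0 0 1" --force 15

```text
clock: 12.05
tool_pos: [0.4626, 0.1709, 0.0273]
eef_rot: [0.157, 0.988, -0.004, 0.0]
contact_force: [-0.2, -2.0, 7.1]
opening: 0.63
finger_force: 15.0
```

>>> step_arm --pt "0 0 20 0 0 0 1" --pt "0 0 40 0 0 0 1" --pt "0 0 45 0 0 0 1" --pt "0 0 45 0 0 0 1" --pt "0 0 45 0 0 0 1" --pt "0 0 45 0 0 0 1" --pt "0 0 45 0 0 0 1" --pt "0 0 10 0 0 0 1"

```text
clock: 12.85
tool_pos: [0.4633, 0.1734, 0.3261]
eef_rot: [0.157, 0.988, -0.001, 0.002]
contact_force: [-0.0, 0.2, -2.2]
opening: 0.634
finger_force: 15.0
```

>>> step_arm --pt "10 -25 0 0 0 0 1" --pt "18 -40 0 0 0 0 1" --pt "18 -40 0 0 0 0 1" --pt "18 -40 0 0 0 0 1" --pt "18 -40 0 0 0 0 1" --pt "18 -40 0 0 0 0 1" --pt "18 -40 0 0 0 0 1" --pt "18 -40 0 0 0 0 1" --pt "18 -40 0 0 0 0 1" --pt "18 -36 0 0 0 0 1" --pt "10 -25 0 0 0 0 1" --pt "0 0 0 0 0 0 1"

```text
clock: 14.05
tool_pos: [0.6442, -0.2401, 0.3185]
eef_rot: [0.161, 0.987, -0.005, -0.002]
contact_force: [-0.2, 0.0, -1.3]
opening: 0.635
finger_force: 15.0
```

```bash
python3 st.py; python3 - <<'E'
from h import *
im,d=snap("scene","s5"); a,_=snap("top","t5")
W=cloud("top",np.load('pics/t4.npy')).reshape(-1,3); m=(np.hypot(W[:,0]-.65,W[:,1]+.24)<.1)&(W[:,2]>.192)&(W[:,2]<.204); p=W[m][:,:2]
h=np.load('pics/t4.npy'); print("rim",len(p),cv2.minEnclosingCircle(p.astype(np.float32)),(p.max(0)+p.min(0))/2)
cv2.imwrite('pics/c5.png',np.hstack([cv2.resize(im[60:360,80:400],(400,375)),cv2.resize(a[80:380,260:580],(400,375))]))
E
```

```text
q [ 0.74  0.9  -1.13  1.22  0.8   1.48  0.97] p [ 0.6442 -0.2401  0.3185] 
x [-0.948  0.318  0.002] y [ 0.318  0.948 -0.01 ] z [-0.005 -0.008 -1.   ] F [-0.2  0.  -1.3] 14.05
rim 881 ((0.6565669178962708, -0.24027931690216064), 0.0940919816493988) [ 0.65559118 -0.23848247]
```

View pics/c5.png

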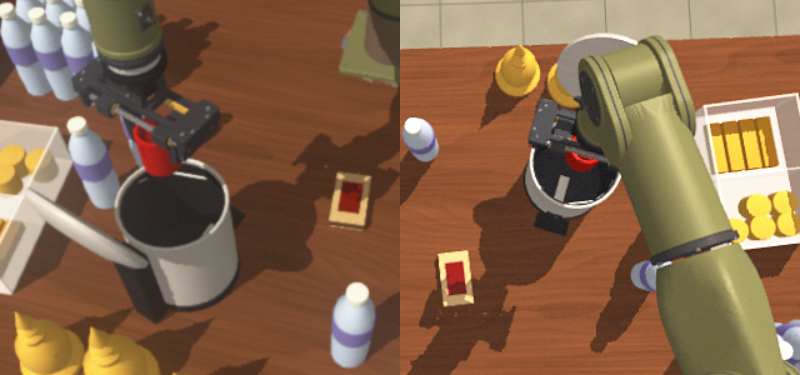

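>>> step_arm --pt "4 0 -25 0 0 0 1" --pt "0 0 -30 0 0 0 1" --pt "0 0 -30 0 0 0 1" --pt "0 0 -30 0 0 0 1" --pt "0 0 -20 0 0 0 1" --pt "0 0 0 0 0 0 1" --pt "0 0 0 0 0 0 1"

```text
clock: 14.85
tool_pos: [0.6487, -0.2339, 0.1875]
eef_rot: [0.157, 0.988, -0.003, -0.0]
contact_force: [-0.1, 0.2, 0.0]
opening: 0.632
finger_force: 15.0
```

>>> step_arm --pt "0 0 0 0 0 0 0.12" --pt "0 0 0 0 0 0 0.12" --pt "0 0 0 0 0 0 0.12" --pt "0 0 0 0 0 0 0.12" --pt "0 0 20 0 0 0 0.12" --pt "0 0 40 0 0 0 0.12" --pt "0 0 45 0 0 0 0.12" --pt "0 0 40 0 0 0 0.12" --pt "-30 15 0 0 0 0 0.12" --pt "-40 25 0 0 0 0 0.12" --pt "-40 25 0 0 0 0 0.12" --pt "-40 25 0 0 0 0 0.12" --pt "-20 10 0 0 0 0 0.12" --pt "0 0 0 0 0 0 0.12"

```text
clock: 16.25
tool_pos: [0.4762, -0.1333, 0.3336]
eef_rot: [0.155, 0.988, -0.005, -0.0]
contact_force: [0.1, -0.4, 0.3]
opening: 0.882
finger_force: 0.0
```

```bash
python3 st.py; python3 - <<'E'
from h import *
im,d=snap("scene","s6"); a,_=snap("top","t6")
cv2.imwrite('pics/c6.png',np.hstack([cv2.resize(im[60:360,80:560],(400,250)),cv2.resize(a[80:380,100:580],(400,250))]))
E
```

```text
q [ 0.91  0.65 -1.27  1.79  0.67  1.22  0.7 ] p [ 0.4762 -0.1333  0.3336] 
x [-0.952  0.307 -0.001] y [ 0.307  0.952 -0.01 ] z [-0.002 -0.01  -1.   ] F [ 0.1 -0.4  0.3] 16.25
```

View pics/c6.png

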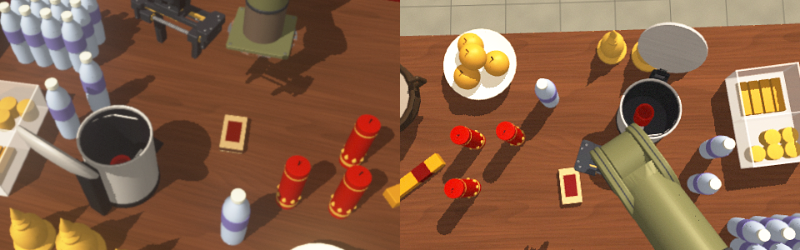

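The stub stands inside the bin (right half, about (645,113)). The lid is open, and the candles, bottles and matches are where they were. Handing in.

```bash
python3 -c "
from plant import r
print(r.finish_job())"
```

```text
the job is handed in; nothing more can be done
None
```

The pedal was pressed to its stop and let up, the candle stub is in the bin, and the lid stands open; the last pictures show the candles, bottles and matches where they were, and I handed the job in at about 16 s.

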